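# Fit the foot pad, flip the side stand down and hold the frame upright

## Robot

A 7-joint arm with a two-finger parallel gripper is mounted at the origin on the work surface. World frame = base frame: x ahead of the robot, y to its left, z up, the work surface at z = 0. Lengths are in m, angles in degrees, forces in N, time in s.
With the tool pointing down it reaches from about 0.425 to 0.875 m from the base axis. Payload 4.7 kg.
Tool frame: the origin (TCP) lies midway between the tips of the shut fingers; the grasp point (between the pads) lies 19 mm behind it; y points along the fingers, x is the direction in which the jaws open and shut, and the axes are right-handed (so a half turn about y gives the same grasp; the last joint's range is limited). The gripper opens to 87 mm and grips with 3 to 60 N. Pads are 19 mm wide; open, the fingers measure 117 mm over their backs; the gripper's body (75 mm by 190 mm) begins 51 mm behind the grasp point.
Start: joints at [-73.333, 18.392, -4.016, 83.108, 1.295, 78.541, -3.26], TCP at [0.178, 0.625, 0.223] pointing down, gripper open.
Joint ranges: [-163.93, 163.93], [-17.29, 119.83], [-79.2, 71.16], [3.27, 140.29], [-89.18, 269.18], [5.43, 117.66], [-154.24, 154.24]. Speed limits (degrees/s): [147.25, 147.25, 180, 180, 180, 180, 180].

## Interface

Orientations are given as [roll, pitch, yaw] about the fixed x, y, z axes, in that order (R = Rz(yaw) Ry(pitch) Rx(roll)).
In Python, from cell import env gives the robot as it stands.
- The arm moves only by the tool carry_out, never from a script. Its argument "targets" is a list of rows, each a list of 2 entries, a list of its own where there are three numbers: the shift along the tool's x, y, z in mm, then the turn, a rotation vector about the tool's x, y, z in degrees. A call has 1 to 12 rows; each row shifts and turns the commanded pose from where the row before left it, along the tool's axes as they then stand; what a row does not reach is not made up. A row lasts 1/10 s, in which the tool goes at most 50 mm and 8.59 degrees, less where a joint would pass 70% of its speed; a pose out of reach is approached as far as the arm can. A call with a gripper value outside its range is refused whole. "jaw" is the opening, from 0 (shut) to 1 (fully open), set as the call begins (left out, the last holds). The fingers move at their own pace and stop on an object; "squeeze" is the grip in N (left out, the last holds). Time passes only in rows, so rows that do not move let the fingers close. It gives the time, the measured TCP pose, the force and the opening at its end, in the units of the state.
- env.get_obs(): the state, without advancing time (a new reading comes with each control period).
- env.read_camera(name): name is "scene" or "top" or "wrist"; returns the picture (480x640x3 uint8, red, green, blue); there is no depth.
- env.get_calibration(name): a dict with "fx", "fy", "cx", "cy" (pixels), "R" (3x3) and "t" (3): a world point X has camera coordinates R X + t; the wrist camera has in their place "hand_eye" (4x4, takes a point from camera to tool coordinates, whose origin is the TCP and whose axes are the tool frame's). Camera axes: x right, y down, z forward; pixel columns grow to the right and rows downward; lengths in m; the calibration is good to about 2 mm. A picture is of the moment at which its call begins: read the wrist's pose just before it. get_calibration takes no time and is no camera call.
- env.sign_off(): hands the job in, once; it reports no verdict.
Trained networks look in the newest picture that a camera, given by its name, has taken for a name from the list of things; names that differ only in an ending like _2 or _b are one class to them, and where a whole thing is asked for, a point or a joint stands for the part that bears it (a point fixed in the world has none). Each returns a list of dicts, best first, with "p" (0 to 1); they miss things now and then, are a little off and sometimes report something else, mostly with a low value. They report only what shows in the picture. A call takes as long as a camera call. They do not tell look-alikes from the thing itself.
- env.outline_of(camera, label): "mask" (480x640 bool, what is visible of it) and "xy" ([column, row] in pixels, amid what is visible of it).
The state is a dict: "time_s": time; "qpos": joint angles; "joint_velocities": joint speeds; "effort": joint torques, N m; "tool_pos": TCP position; "tool_rot": TCP orientation; "force": force on the tool from outside, world axes, zero at the start; "wrist_torque": the same for the moment, N m; "grip_width": finger opening in m.
Only numpy, scipy, OpenCV 4.12 (cv2) and the standard library are available. Lean on these libraries where they do the work, as an engineer would, in place of code of your own. Each camera call takes 0.05 s, during which the arm holds its last target.

## Task

On the parts counter stands a scooter frame stub that tips over to its right on a plywood board. Pick up the loose orange foot pad and push it fully home in the square recess in the board so that its top is flush, then flip the yellow side stand all the way down past its over-centre point. Finally bring the frame upright and keep holding it there, with the foot not resting on the pad: the program ends while the robot is still holding the frame upright, and the other things on the counter are left where they stand.

Things in the scene. Friction and masses are not known exactly. Their poses are not given: they have to be found in the camera images.
- pad_center (a point): Centre of the loose orange foot pad, a square plastic block 36 x 36 x 22 mm high, 50 g, lying flat on the counter with z up; its x and y axes are parallel to its sides. It lies at one of three spots left of the board, the other two taken by a tape measure 56 mm high and a tin 45 mm high.
- recess (a point): Centre of the mouth of the square recess in the plywood board (board fixed, 260 along x, 300 along y, its top level with this point, 26 mm over the counter). Recess 39 x 39 mm, 22 mm deep: the pad has 1.5 mm play on each side and ends flush. x, y run along its sides; x is also the direction of the tipping axle, y points to the frame's left (the stand's side), z up.
- balls (a point): Midway between two sprung steel balls in the +x and -x walls of the recess, 13 mm below its mouth. They stop the pad about half-way in; the pad needs a push of a few newtons to pass them (press on its top with up to 15 N) and is then gripped by them.
- lean (a joint): Tipping of the frame about its axle: 0 = upright, positive = tipped to its right (towards -y of the recess frame), range -0.15 to 0.25 rad. It lies tipped at its stop at 0.25 and falls back there from anywhere unless held; holding it upright takes about 2 to 3 N sideways at the top tube, lifting it off the stop 4 to 5 N.
- grip (a point): Grip point on the axis of the frame's top tube: 28 mm diameter, 150 mm long along x, black sleeve in the middle. The point is 65 mm from the tube's +x end; the post under the tube is 65 mm to -x of it. Axes turn with the frame: x along the tube, y left, z up the frame. The tipping axle is 213 mm below it along that z, parallel to x.
- frame: The blue frame stub with its silver and dark hub on its right side and the yellow stand on its left; 1.7 kg. Origin on the tipping axle above the middle of the board, axes as point grip (x along the axle, y left, z up the frame).
- stand_hinge (a point): Pivot of the side stand, left of the frame, fixed to the frame; axes as point grip. The leg is 14 mm in diameter, 90 mm long from here to the middle of its 20 mm rubber foot. Up (as found) it points along this x; fully down along this -z turned 0.48 rad towards +y, above the pad. It swings in the flat plane of those two directions.
- stand_push (a point): Point on the axis of the stand's leg, 75 mm from its pivot, where it can be pushed down from above or pinched.
- stand (a joint): Swing of the side stand: 0 = up, 1.57 = fully down. An over-centre spring (at most 0.3 N m) drives it back up below about 0.7 to 0.8 rad and snaps it down to its stop beyond that.
- tape: bystander: yellow and black tape measure, 60 x 34 x 56 mm high, origin under its centre
- tin: bystander: small blue tin, 60 mm diameter, 45 mm high, origin under its centre
- marker: bystander: red marker lying on the counter, 14 mm thick, 130 mm long
- can: bystander: blue can 64 mm diameter, 150 mm high, origin under its centre
- driver: bystander: screwdriver lying on the counter
- carton: bystander: cardboard box 90 x 70 x 60 mm, origin under its centre
- bearing: bystander: steel bearing ring 52 mm diameter, 14 mm high, origin under its centre
Mind the look-alikes: they are no part of the job. Leave any white look-alike of the part that bears pad_center alone.

How it is judged (in metres and radians):
On the way, in this order (a step that is already met when the one before it is completed fails the run):
1. the pad is fully home and flush in the recess (z of pad_center in the frame of recess below -0.0092 m and horizontal distance between pad_center and recess below 0.004 m and angle between pad_center's own z axis and vertical below 0.06 rad), for 0.2 s.
2. the stand is flipped fully down (value of joint stand above 1.45 rad), for 0.2 s.
At the end, for the whole second after the job is handed in: The robot still holds the frame (over 1 N on it), still and upright within 0.07 rad (4 degrees), the stand fully down (past 1.45 rad) and its foot not resting on the pad (under 0.5 N), and the pad is in the recess, flush within 1.8 mm (all of step 1 and value of joint lean between -0.07 and 0.07 rad and angular speed of frame below 0.05 rad/s and contact force between any of the fingers, the arm and frame above 1 N and contact force between frame and pad below 0.5 N and value of joint stand above 1.45 rad); the arm keeps its last pose, push and grip.
It fails at once if a bystander was moved more than 40 mm (distance of any of tape, tin, marker, can, driver, carton, bearing from where it was at the start of the episode above 0.04 m).
It also fails if it takes over 72 s, if anything falls off the work surface, if the arm or the gripper's body presses on something with over 40 N, if the wrist force passes 120 N, or if a joint passes its speed limit or range.

## Working session

There is one attempt and no reset: what is moved stays moved. The work goes in short steps, Python scripts to look and compute and a tool call to move; the robot and the scene stay as the last step left them, time stands still between calls to the robot, and variables do not carry over. Pictures are saved under pics/ and viewed, and the job is handed in when it is done.

Besides the shell and the picture viewer there is one more tool, called after "Emit:" as name(argument=value, ...) on one line, values as JSON. carry_out: Moves the arm, as the interface text tells. Its arguments: {"type":"object","properties":{"targets":{"type":"array","items":{"type":"array"}},"jaw":{"type":"number"},"squeeze":{"type":"number"}},"required":["targets"]}

```bash
ls; mkdir -p pics; python3 - <<'E'
from cell import env
import cv2, numpy as np
o=env.get_obs()
print(o)
for n in ["scene","top","wrist"]:
    im=env.read_camera(n); cv2.imwrite(f"pics/{n}0.png",im[:,:,::-1])
    c=env.get_calibration(n); print(n,{k:np.round(np.array(v),4).tolist() for k,v in c.items()})
E
```

```text
pics
{'time_s': 0.0, 'qpos': array([-73.33227378,  18.43907688,  -4.01665913,  83.17660728,
         1.296293  ,  78.54075359,  -3.26041481]), 'joint_velocities': array([-0.09641111, -0.0113533 , -0.09160929,  0.02092102,  0.13274994,
       -0.09833117, -0.07512687]), 'effort': array([-2.52382924e-04, -4.91293931e+01, -4.04205183e-01, -3.12534785e+01,
       -6.39248779e-02,  4.32810572e-02,  1.88705289e-04]), 'tool_pos': array([0.17752574, 0.6246969 , 0.22144655]), 'tool_rot': array([-90.00675923,   0.11111435,  74.14296804]), 'force': array([-0.01716368, -0.35825548,  0.47474861]), 'wrist_torque': array([ 0.00854569,  0.0127804 , -0.00849712]), 'grip_width': 0.08705384817438576}
scene {'fx': 501.6418, 'fy': 501.6418, 'cx': 316.829, 'cy': 250.8049, 'R': [[0.3664, 0.9302, -0.0216], [0.5256, -0.2261, -0.8202], [-0.7678, 0.2891, -0.5717]], 't': [-0.2095, -0.1278, 1.7649]}
top {'fx': 582.4897, 'fy': 582.4897, 'cx': 335.7414, 'cy': 241.3993, 'R': [[0.0148, -0.9999, 0.0024], [-0.9952, -0.015, -0.0964], [0.0964, -0.0009, -0.9953]], 't': [0.031, 0.5139, 1.4733]}
wrist {'fx': 383.3806, 'fy': 383.3806, 'cx': 319.8965, 'cy': 241.4783, 'hand_eye': [[1.0, 0.0004, -0.0017, -0.0018], [0.0017, -0.2717, 0.9624, -0.1615], [-0.0001, -0.9624, -0.2717, 0.074], [0.0, 0.0, 0.0, 1.0]]}
```

View pics/scene0.png

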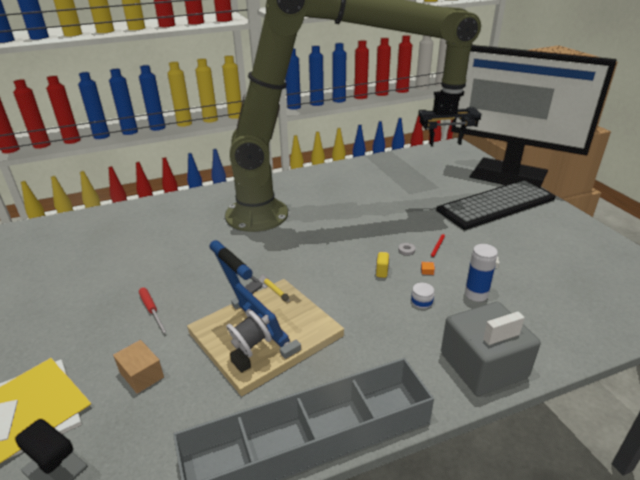

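View pics/top0.png

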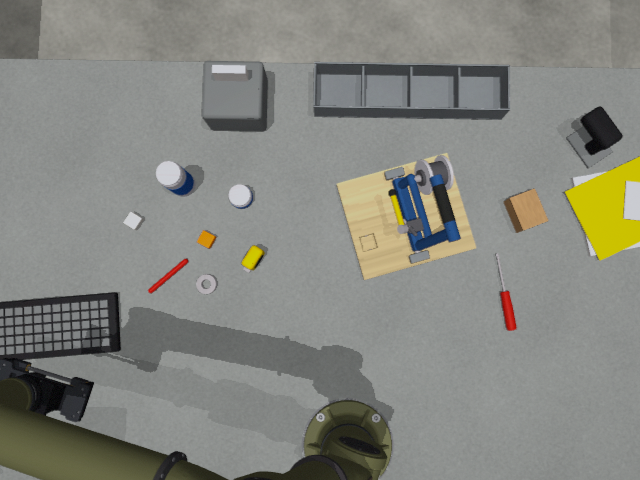

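View pics/wrist0.png

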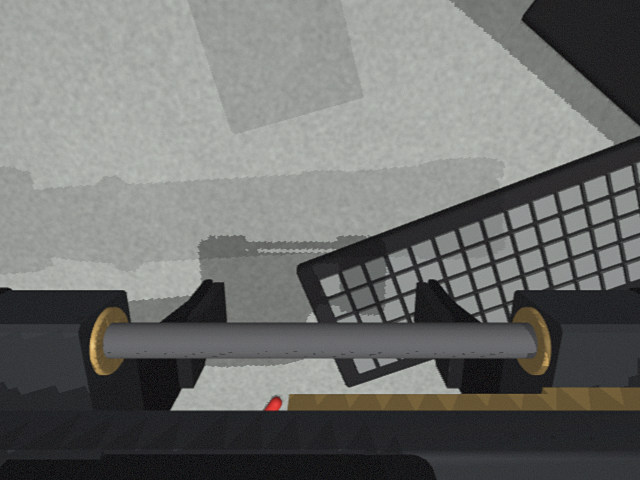

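The orange pad is at (206,239) in the top view, the white look-alike at (133,220), the recess at (369,242), and the frame is tipped to image right. The next step is to zoom in and measure.

```bash
cat > h.py <<'E'
import numpy as np, cv2
from cell import env
from scipy.spatial.transform import Rotation as Rn
def cam(name,o=None):
    c=env.get_calibration(name); K=(c['fx'],c['fy'],c['cx'],c['cy'])
    if name=='wrist':
        o=o or env.get_obs()
        T=np.eye(4);T[:3,:3]=Rn.from_euler('xyz',o['tool_rot'],degrees=True).as_matrix();T[:3,3]=o['tool_pos']
        W=T@np.array(c['hand_eye']); R=W[:3,:3].T; t=-R@W[:3,3]
    else: R=np.array(c['R']);t=np.array(c['t'])
    return K,R,t
def proj(C,X):
    K,R,t=C; p=np.atleast_2d(X)@R.T+t
    return np.c_[K[0]*p[:,0]/p[:,2]+K[2],K[1]*p[:,1]/p[:,2]+K[3]]
def onz(C,uv,z):
    K,R,t=C; uv=np.atleast_2d(uv).astype(float)
    d=np.c_[(uv[:,0]-K[2])/K[0],(uv[:,1]-K[3])/K[1],np.ones(len(uv))]@R
    c=-R.T@t; s=(z-c[2])/d[:,2]
    return c+s[:,None]*d
def fitpts(obs):  # obs list of (C,uv)
    A=[];b=[]
    for (K,R,t),uv in obs:
        for r,f,cc,u in ((0,K[0],K[2],uv[0]),(1,K[1],K[3],uv[1])):
            n=(u-cc)/f; A.append(n*R[2]-R[r]); b.append(t[r]-n*t[2])
    return np.linalg.lstsq(np.array(A),np.array(b),rcond=None)[0]
E
python3 - <<'E'
import cv2,numpy as np
t=cv2.imread('pics/top0.png'); s=cv2.imread('pics/scene0.png')
cv2.imwrite('pics/topz.png',cv2.resize(t[140:290,330:490],None,fx=4,fy=4,interpolation=cv2.INTER_CUBIC)) # 640x600
cv2.imwrite('pics/scz.png',cv2.resize(s[230:400,170:370],None,fx=3.5,fy=3.5,interpolation=cv2.INTER_CUBIC))
cv2.imwrite('pics/topz2.png',cv2.resize(t[150:300,120:280],None,fx=4,fy=4,interpolation=cv2.INTER_CUBIC))
E
```

```text
(no output)
```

View pics/topz.png

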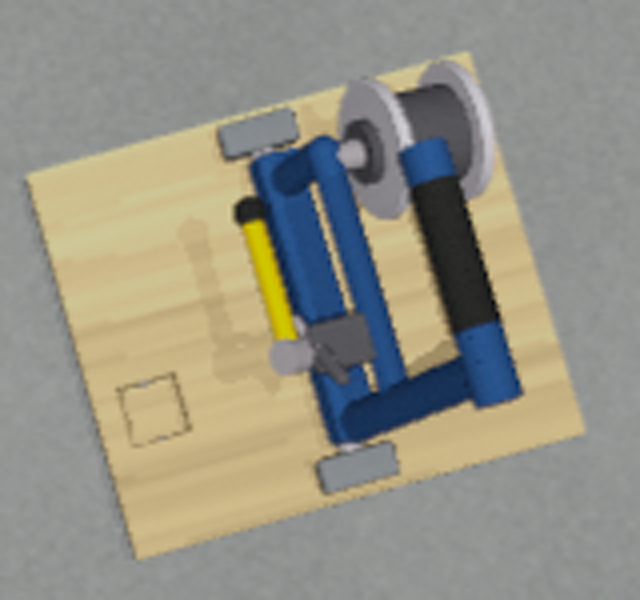

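View pics/scz.png

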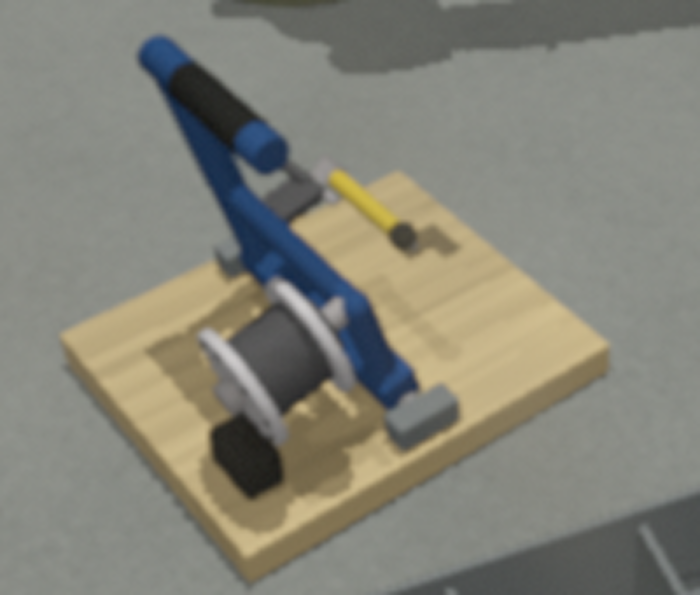

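View pics/topz2.png

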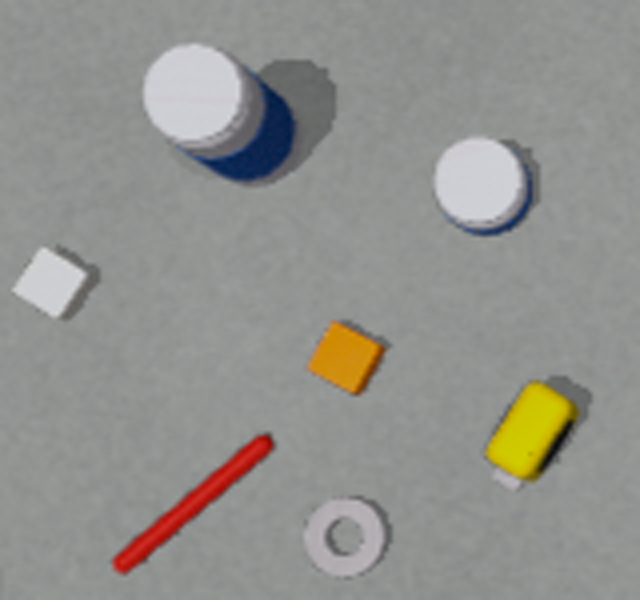

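Zoomed top view: the board corners are clear, and the recess lies near the board's left/near side. The yellow stand leg points image-up, along +x, with its pivot at the bottom. Next I'll compute the geometry.

```bash
python3 - <<'E'
from h import *
C=cam('top'); S=cam('scene')
f=lambda p,ox=330,oy=140:(np.array(p,float)+0.5)/4-0.5+np.array([ox,oy])
cor=np.array([f(p) for p in [(25,175),(470,52),(585,433),(137,558)]])
P=onz(C,cor,0.026); print(P.round(4)); 
print([np.linalg.norm(P[i]-P[(i+1)%4]).round(4) for i in range(4)])
ctr=P.mean(0); print('ctr',ctr)
x=(P[1]-P[2])+(P[0]-P[3]); yaw=np.degrees(np.arctan2(x[1],x[0])); y=(P[0]-P[1])+(P[3]-P[2]); yaw2=np.degrees(np.arctan2(-y[0],y[1])); print('yaw',yaw,yaw2)
r=np.array([f(p) for p in [(118,388),(176,374),(190,431),(132,446)]])
Q=onz(C,r,0.026); print('recess',Q.round(4),Q.mean(0),[np.linalg.norm(Q[i]-Q[(i+1)%4]).round(4) for i in range(4)])
# pad mask top by colour
im=cv2.imread('pics/top0.png'); hsv=cv2.cvtColor(im,cv2.COLOR_BGR2HSV)
m=cv2.inRange(hsv,(8,120,120),(19,255,255)); m[:, :190]=0; m[:,225:]=0; m[:225]=0; m[255:]=0
c=max(cv2.findContours(m,0,2)[0],key=cv2.contourArea); rr=cv2.minAreaRect(c); print(rr)
b=cv2.boxPoints(rr); B=onz(C,b,0.022); print('pad',B.mean(0),[np.linalg.norm(B[i]-B[(i+1)%4]).round(4) for i in range(4)])
for i in range(4):
  d=B[(i+1)%4]-B[i]; print(np.degrees(np.arctan2(d[1],d[0])))
for n in ['pad_center','tape','tin','marker','bearing','can','carton','driver']:
  z={'pad_center':.022,'tape':.056,'tin':.045,'marker':.007,'bearing':.014,'can':.15,'carton':.06,'driver':.01}[n]
  for d in env.outline_of('top',n)[:2]:
    print(n,round(d['p'],2),np.round(d['xy']),onz(C,d['xy'],z).round(3))
print(env.get_obs()['time_s'])
E
```

```text
[[ 0.6646  0.0406  0.026 ]
 [ 0.7504 -0.2485  0.026 ]
 [ 0.502  -0.3214  0.026 ]
 [ 0.4176 -0.0346  0.026 ]]
[np.float64(0.3015), np.float64(0.2589), np.float64(0.299), np.float64(0.2582)]
ctr [ 0.5836427  -0.14097209  0.026     ]
yaw 16.650403438800495 16.468868514915275
recess [[ 0.5265 -0.0213  0.026 ]
 [ 0.5362 -0.0585  0.026 ]
 [ 0.4995 -0.0678  0.026 ]
 [ 0.4893 -0.0306  0.026 ]] [ 0.51287207 -0.04453708  0.026     ] [np.float64(0.0384), np.float64(0.0378), np.float64(0.0385), np.float64(0.0384)]
((205.6792755126953, 238.8773956298828), (14.47215747833252, 14.08364486694336), 29.05460548400879)
pad [0.51519921 0.37384149 0.022     ] [np.float64(0.0361), np.float64(0.0377), np.float64(0.0361), np.float64(0.0376)]
-27.05042172858245
-118.07147422945071
152.8255722155307
61.98988792681325
pad_center 0.81 [132. 222.] [[0.557 0.566 0.022]]
pad_center 0.77 [207. 237.] [[0.52  0.372 0.022]]
tape 0.83 [251. 257.] [[0.468 0.252 0.056]]
tape 0.52 [398. 217.] [[ 0.575 -0.117  0.056]]
tin 0.62 [240. 196.] [[0.625 0.285 0.045]]
marker 0.76 [165. 274.] [[0.423 0.479 0.007]]
bearing 0.68 [204. 281.] [[0.406 0.377 0.014]]
can 0.75 [174. 180.] [[0.642 0.427 0.15 ]]
can 0.4 [253. 258.] [[0.459 0.233 0.15 ]]
carton 0.63 [524. 210.] [[ 0.596 -0.436  0.06 ]]
carton 0.61 [505. 306.] [[ 0.355 -0.384  0.06 ]]
driver 0.78 [504. 306.] [[ 0.355 -0.395  0.01 ]]
0.55
```

```bash
python3 - <<'E'
from h import *
C=cam('top'); S=cam('scene')
ft=lambda p:(np.array(p,float)+0.5)/4-0.5+np.array([330,140])
fs=lambda p:(np.array(p,float)+0.5)/3.5-0.5+np.array([170,230])
yaw=np.radians(16.56); U=np.array([[np.cos(yaw),-np.sin(yaw),0],[np.sin(yaw),np.cos(yaw),0],[0,0,1]])
ctr=np.array([.5836,-.141,.026])
def tri(n,a,b):
    X=fitpts([(C,ft(a)),(S,fs(b))]); print(n,X.round(4),'board',((X-ctr)@U).round(4),'res',(proj(C,X)-ft(a)).round(1),(proj(S,X)-fs(b)).round(1))
tri('tube-',(497,385),(163,55)); tri('tube+',(428,150),(265,150))
tri('foot',(250,212),(402,234)); tri('hinge',(293,355),(328,180))
print('recess board',(np.array([.5129,-.0445,.026])-ctr)@U)
tri('can',(0,0),(0,0)) if 0 else None
print('can',onz(C,(193/4+120,93/4+150),.15))
E
```

```text
tube- [ 0.5079 -0.2207  0.2459] board [-0.0953 -0.0548  0.2199] res [[0.3 0.1]] [[0.3 0. ]]
tube+ [ 0.6378 -0.184   0.2465] board [ 0.0397 -0.0566  0.2205] res [[0.7 0.2]] [[0.8 0. ]]
foot [ 0.6214 -0.0963  0.1377] board [0.049  0.0321 0.1117] res [[0.7 0.2]] [[ 0.7 -0. ]]
hinge [ 0.5364 -0.1234  0.1305] board [-0.0402  0.0304  0.1045] res [[0.8 0.2]] [[ 0.8 -0. ]]
recess board [-0.04026313  0.11264821  0.        ]
can [[0.65830815 0.44002144 0.15      ]]
```

Emit:
carry_out(targets=[[[-13.5,7,-35.7],[0,0,0]],[[-13.5,7,-35.7],[0,0,0]],[[-13.5,7,-35.7],[0,0,0]],[[-13.5,7,-35.7],[0,0,0]],[[-13.5,7,-35.7],[0,0,0]],[[-13.5,7,-35.7],[0,0,0]],[[-13.5,7,-35.7],[0,0,0]],[[-13.5,7,-35.7],[0,0,0]],[[-13.5,7,-35.7],[0,0,0]],[[-13.5,7,-35.7],[0,0,0]],[[-13.5,7,-35.7],[0,0,0]]], jaw=1)

```text
time_s: 1.65
tool_pos: [0.516, 0.3742, 0.1456]
tool_rot: [-90.0, -0.0, 74.2]
force: [1.3, 0.4, -1.2]
grip_width: 0.087
```

Emit:
carry_out(targets=[[[0,0,0],[0,8.47,0]],[[0,0,0],[0,8.47,0]],[[0,0,0],[0,8.47,0]],[[0,0,0],[0,8.47,0]],[[0,0,0],[0,8.47,0]],[[0,0,0],[0,8.47,0]],[[0,0,0],[0,8.47,0]],[[0,0,0],[0,8.47,0]],[[0,0,0],[0,8.47,0]],[[0,0,0],[0,8.47,0]],[[0,0,0],[0,8.47,0]],[[0,0,0],[0,8.47,0]]])

```text
time_s: 2.85
tool_pos: [0.5148, 0.3753, 0.1457]
tool_rot: [-90.0, -0.0, -27.8]
force: [0.7, 0.1, 0.0]
grip_width: 0.0868
```

```bash
python3 - <<'E'
from h import *
o=env.get_obs(); im=env.read_camera('wrist'); cv2.imwrite('pics/w1.png',im[:,:,::-1])
C=cam('wrist',o); print(o['tool_pos'],o['tool_rot'])
hsv=cv2.cvtColor(im,cv2.COLOR_RGB2HSV)
m=cv2.inRange(hsv,(8,120,120),(19,255,255)); cv2.imwrite('pics/w1m.png',m)
c=max(cv2.findContours(m,0,2)[0],key=cv2.contourArea); rr=cv2.minAreaRect(c); print(rr)
b=cv2.boxPoints(rr); print(b.round(1)); B=onz(C,b,0.022); print('pad',B.mean(0),B.round(4))
E
```

```text
[0.51480957 0.37526001 0.14568829] [-8.99838238e+01 -1.12794747e-03 -2.78345668e+01]
((321.5, 232.5), (49.0, 45.0), 90.0)
[[299. 208.]
 [344. 208.]
 [344. 257.]
 [299. 257.]]
pad [0.51601886 0.37296032 0.022     ] [[0.5101 0.3981 0.022 ]
 [0.5401 0.3822 0.022 ]
 [0.5225 0.3475 0.022 ]
 [0.4914 0.364  0.022 ]]
```

View pics/w1.png

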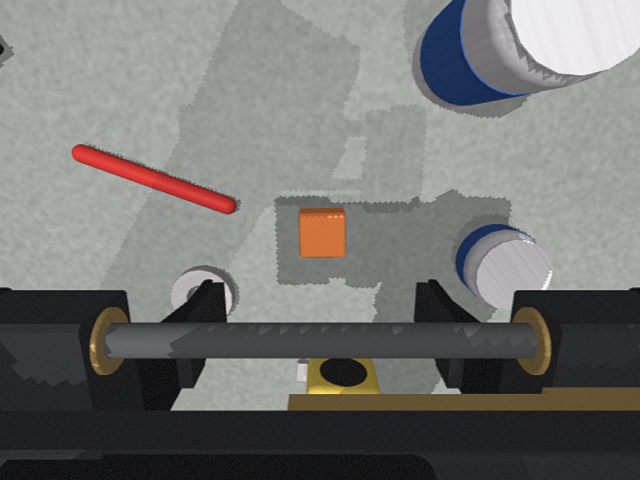

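The orange pad shows at (322,235), square to the tool. I'll shift +1.7 mm in x and −2.8 mm in z, then descend and grip.

Emit:
carry_out(targets=[[[1.7,25,-2.8],[0,0,0]],[[0,30,0],[0,0,0]],[[0,30,0],[0,0,0]],[[0,25,0],[0,0,0]],[[0,15,0],[0,0,0]],[[0,8,0],[0,0,0]],[[0,4,0],[0,0,0]],[[0,0,0],[0,0,0]]])

```text
time_s: 3.7
tool_pos: [0.5155, 0.3721, 0.0091]
tool_rot: [-90.0, -0.0, -27.5]
force: [-1.1, 0.6, 0.3]
grip_width: 0.0868
```

Emit:
carry_out(targets=[[[0,0,0],[0,0,0]],[[0,0,0],[0,0,0]],[[0,0,0],[0,0,0]],[[0,0,0],[0,0,0]],[[0,0,0],[0,0,0]],[[0,0,0],[0,0,0]],[[0,0,0],[0,0,0]]], jaw=0, squeeze=20)

```text
time_s: 4.4
tool_pos: [0.515, 0.3718, 0.0086]
tool_rot: [-90.0, -0.0, -27.5]
force: [0.3, -0.1, 0.0]
grip_width: 0.0388
```

Emit:
carry_out(targets=[[[0,0,0],[0,0,0]],[[0,0,0],[0,0,0]],[[0,0,0],[0,0,0]]])

```text
time_s: 4.7
tool_pos: [0.515, 0.3719, 0.0086]
tool_rot: [-90.0, 0.0, -27.5]
force: [-0.6, -0.1, 0.2]
grip_width: 0.0358
```

Emit:
carry_out(targets=[[[0,-10,0],[0,0,0]],[[0,-25,0],[0,0,0]],[[0,-35,0],[0,0,0]],[[0,-35,0],[0,0,0]],[[0,-35,0],[0,0,0]],[[0,0,0],[0,0,0]],[[0,0,0],[0,0,0]]])

```text
time_s: 5.4
tool_pos: [0.5156, 0.3722, 0.1501]
tool_rot: [-89.9, -0.0, -27.5]
force: [0.9, -0.2, -0.2]
grip_width: 0.0363
```

```bash
python3 - <<'E'
from h import *
o=env.get_obs(); im=env.read_camera('wrist'); cv2.imwrite('pics/w2.png',im[:,:,::-1])
cv2.imwrite('pics/w2z.png',cv2.resize(im[220:400,200:440,::-1],None,fx=3,fy=3,interpolation=cv2.INTER_CUBIC))
t=o['tool_pos'];y=np.radians(o['tool_rot'][2]); d=np.array([.5129,-.0445])-t[:2]
print(d@[np.cos(y),np.sin(y)],d@[-np.sin(y),np.cos(y)])
E
```

```text
0.19005563680478813 -0.3708287254650695
```

View pics/w2z.png

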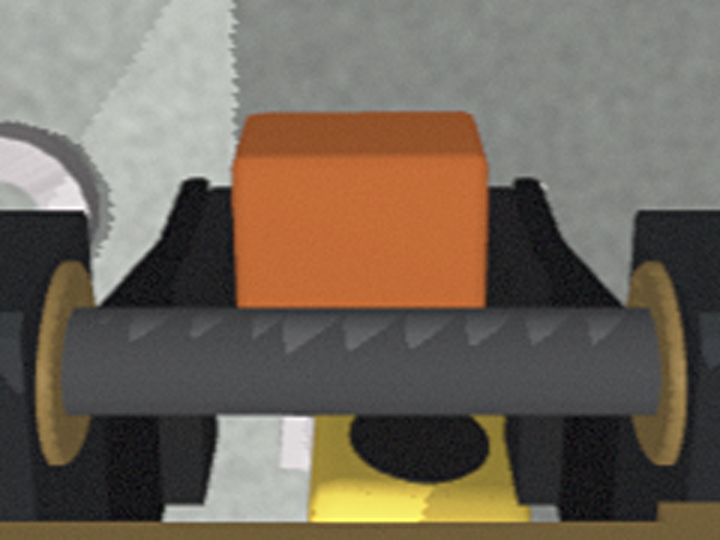

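Pad held, with its top face at columns 278–362. Measured pad offset in the tool is z +1.5 mm. I'll rotate to the board yaw, then travel.

Emit:
carry_out(targets=[[[0,0,0],[0,-7.35,0]],[[0,0,0],[0,-7.35,0]],[[0,0,0],[0,-7.35,0]],[[0,0,0],[0,-7.35,0]],[[0,0,0],[0,-7.35,0]],[[0,0,0],[0,-7.35,0]]])

```text
time_s: 6.05
tool_pos: [0.514, 0.3711, 0.1465]
tool_rot: [-90.1, 0.2, 16.9]
force: [-0.4, 0.5, 0.1]
grip_width: 0.0358
```

Emit:
carry_out(targets=[[[-6,0,-20],[0,0,0]],[[-12,0,-40],[0,0,0]],[[-12,0,-40],[0,0,0]],[[-12,0,-40],[0,0,0]],[[-12,0,-40],[0,0,0]],[[-12,0,-40],[0,0,0]],[[-12,0,-40],[0,0,0]],[[-12,0,-40],[0,0,0]],[[-12,0,-40],[0,0,0]],[[-12,0,-40],[0,0,0]],[[-7.5,0,-20],[0,0,0]],[[0,0,0],[0,0,0]]])

```text
time_s: 7.25
tool_pos: [0.5113, -0.0506, 0.1473]
tool_rot: [-90.0, 0.2, 16.2]
force: [0.1, 0.5, -0.0]
grip_width: 0.0356
```

Emit:
carry_out(targets=[[[0,0,0],[0,0,0]],[[0,0,0],[0,0,0]]])

```text
time_s: 7.45
tool_pos: [0.5125, -0.0445, 0.1477]
tool_rot: [-90.0, 0.1, 16.7]
force: [-0.2, 0.4, -0.7]
grip_width: 0.0357
```

```bash
python3 - <<'E'
from h import *
o=env.get_obs(); im=env.read_camera('wrist'); cv2.imwrite('pics/w3.png',im[:,:,::-1])
print(o['tool_pos'],o['tool_rot'])
cv2.imwrite('pics/w3z.png',cv2.resize(im[180:330,230:410,::-1],None,fx=4,fy=4,interpolation=cv2.INTER_CUBIC))
E
```

```text
[ 0.51249162 -0.04446486  0.14772969] [-8.99526794e+01  7.77755687e-02  1.67320184e+01]
```

View pics/w3.png

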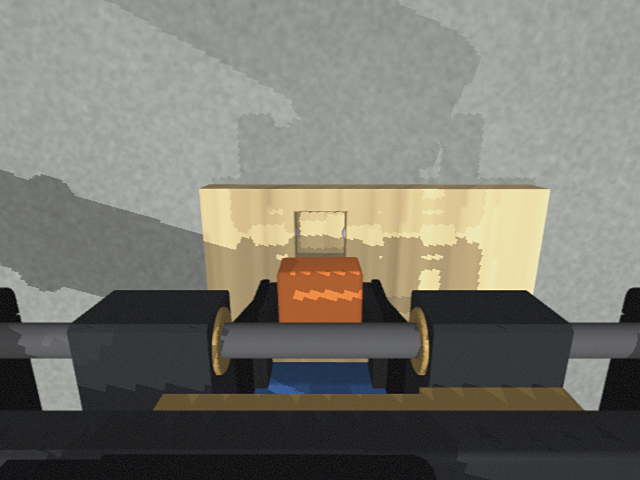

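View pics/w3z.png

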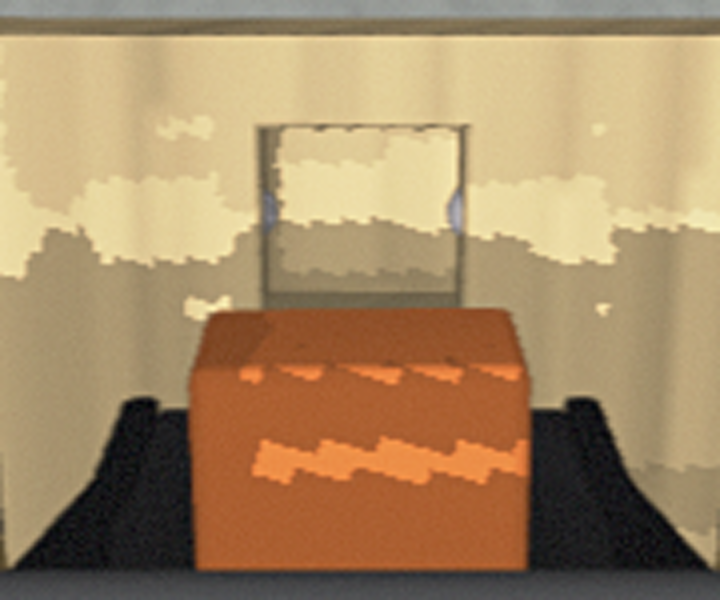

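The recess is visible: mouth columns 294–347, far edge at row 211, with the balls seen in its side walls. The pad is at columns 278–362. I'll compare the two in the tool frame.

```bash
python3 - <<'E'
from h import *
H=np.array(env.get_calibration('wrist')['hand_eye']); K,_,_=cam('wrist')
def ty(u,v,y):
    d=H[:3,:3]@[(u-K[2])/K[0],(v-K[3])/K[1],1]; s=(y-H[1,3])/d[1]; return (H[:3,3]+s*d).round(4)
q=lambda x,y:((x+.5)/4-.5+230,(y+.5)/4-.5+180)
yb=.1477-.026
print('recess',ty(*q(258,126),yb),ty(*q(469,126),yb),ty(*q(464,295),yb),ty(*q(264,295),yb))
print('padtop',ty(*q(193,366),-.0134),ty(*q(528,366),-.0134))
print('padbot',ty(*q(211,311),.0086),ty(*q(512,311),.0086))
print('board far edge',ty(*q(360,35),yb))
E
```

```text
recess [-0.0202  0.1217  0.0159] [0.0194 0.1217 0.0159] [ 0.0191  0.1217 -0.0173] [-0.0197  0.1217 -0.0174]
padtop [-0.0179 -0.0134  0.018 ] [ 0.0165 -0.0134  0.018 ]
padbot [-0.0182  0.0086  0.0167] [0.017  0.0086 0.0167]
board far edge [-0.0011  0.1217  0.033 ]
```

Emit:
carry_out(targets=[[[0.3,25,-2.3],[0,0,0]],[[0,30,0],[0,0,0]],[[0,25,0],[0,0,0]],[[0,15,0],[0,0,0]],[[0,7,0],[0,0,0]],[[0,0,0],[0,0,0]],[[0,0,0],[0,0,0]],[[0,0,0],[0,0,0]]])

```text
time_s: 8.3
tool_pos: [0.5148, -0.048, 0.0476]
tool_rot: [-90.0, -0.1, 16.6]
force: [0.5, -0.1, -1.4]
grip_width: 0.036
```

```bash
python3 - <<'E'
from h import *
o=env.get_obs(); im=env.read_camera('wrist'); cv2.imwrite('pics/w4.png',im[:,:,::-1])
print(o['tool_pos'],o['tool_rot'])
cv2.imwrite('pics/w4z.png',cv2.resize(im[200:330,230:410,::-1],None,fx=4,fy=4,interpolation=cv2.INTER_CUBIC))
im=env.read_camera('scene'); cv2.imwrite('pics/s4z.png',cv2.resize(im[200:400,170:370,::-1],None,fx=3,fy=3,interpolation=cv2.INTER_CUBIC))
E
```

```text
[ 0.51479477 -0.04803773  0.04760847] [-90.00883292  -0.11631343  16.623477  ]
```

View pics/w4z.png

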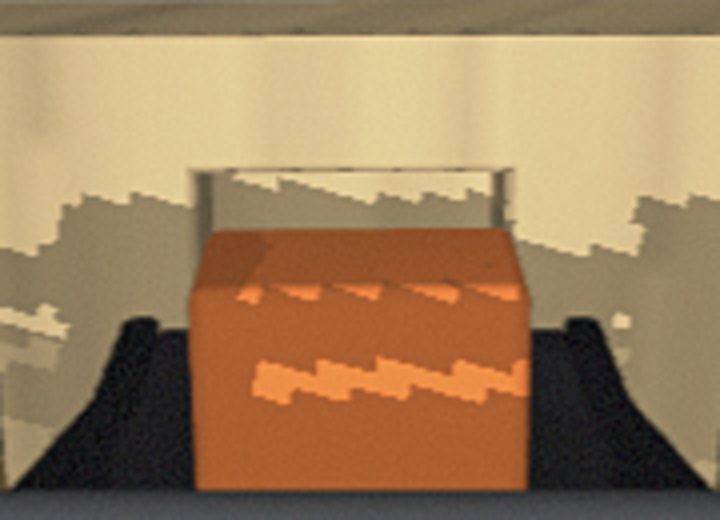

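View pics/s4z.png

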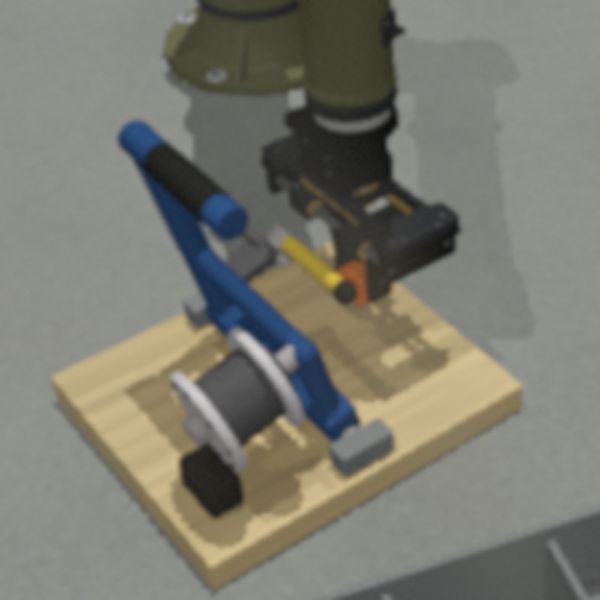

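```bash
cat >> h.py <<'E'
_H=np.array(env.get_calibration('wrist')['hand_eye']); _K=cam('wrist')[0]
def ty(u,v,y):
    d=_H[:3,:3]@[(u-_K[2])/_K[0],(v-_K[3])/_K[1],1]; s=(y-_H[1,3])/d[1]; return (_H[:3,3]+s*d).round(4)
E
python3 - <<'E'
from h import *
q=lambda x,y:((x+.5)/4-.5+230,(y+.5)/4-.5+200)
yb=.0476-.026
print('recess',ty(*q(191,170),yb),ty(*q(513,170),yb), ty(*q(196,225),yb),ty(*q(509,225),yb))
print('padtop',ty(*q(193,286),-.0134),ty(*q(528,286),-.0134))
print('padbot',ty(*q(211,231),.0086),ty(*q(512,231),.0086))
print('board far edge',ty(*q(360,35),yb))
o=env.get_obs();print(o['tool_pos'],o['tool_rot'])
E
```

```text
recess [-0.0218  0.0216  0.0204] [0.0182 0.0216 0.0204] [-0.0214  0.0216  0.0132] [0.0179 0.0216 0.0132]
padtop [-0.0178 -0.0134  0.018 ] [ 0.0165 -0.0134  0.018 ]
padbot [-0.0181  0.0086  0.0167] [0.017  0.0086 0.0167]
board far edge [-0.0008  0.0216  0.0374]
[ 0.51458958 -0.04816219  0.04745748] [-90.00356816  -0.10293216  16.61048302]
```

Emit:
carry_out(targets=[[[-1.2,5,1.7],[0,0,0]],[[0,5,0],[0,0,0]],[[0,0,0],[0,0,0]],[[0,0,0],[0,0,0]],[[0,0,0],[0,0,0]]])

```text
time_s: 8.9
tool_pos: [0.5123, -0.0471, 0.0366]
tool_rot: [-90.0, -0.0, 16.6]
force: [-0.2, 0.1, -0.7]
grip_width: 0.0356
```

```bash
python3 - <<'E'
from h import *
o=env.get_obs(); im=env.read_camera('wrist')
print(o['tool_pos'],o['tool_rot'],o['force'])
cv2.imwrite('pics/w5z.png',cv2.resize(im[200:330,230:410,::-1],None,fx=4,fy=4,interpolation=cv2.INTER_CUBIC))
E
```

```text
[ 0.51228835 -0.04710346  0.03657616] [-9.00036313e+01 -6.93174474e-03  1.65947443e+01] [-0.2018241   0.06264962 -0.70996607]
```

View pics/w5z.png

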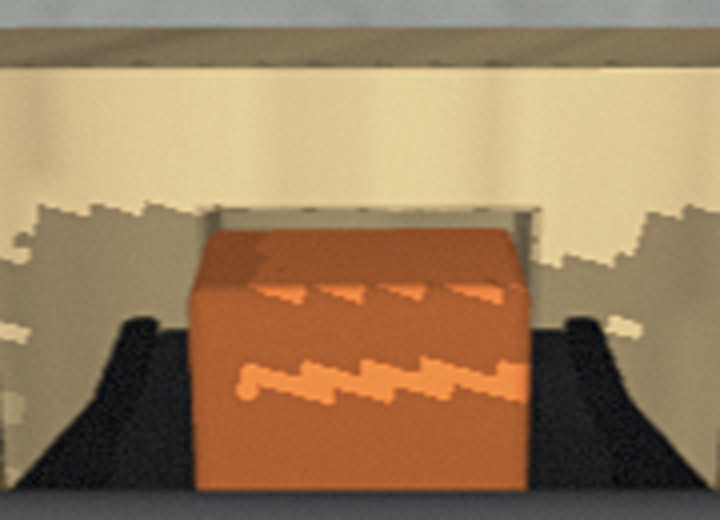

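```bash
python3 - <<'E'
from h import *
q=lambda x,y:((x+.5)/4-.5+230,(y+.5)/4-.5+200)
yb=.0366-.026
print('recess',ty(*q(198,209),yb),ty(*q(541,209),yb))
print('padbot',ty(*q(211,231),.0086),ty(*q(512,231),.0086))
print('board far edge',ty(*q(360,67),yb))
E
```

```text
recess [-0.0198  0.0106  0.0188] [0.0205 0.0106 0.0188]
padbot [-0.0181  0.0086  0.0167] [0.017  0.0086 0.0167]
board far edge [-0.0008  0.0106  0.0358]
```

Emit:
carry_out(targets=[[[1.0,0,0.2],[0,0,0]],[[0,1,0],[0,0,0]],[[0,1,0],[0,0,0]],[[0,1,0],[0,0,0]],[[0,1,0],[0,0,0]],[[0,1,0],[0,0,0]],[[0,0,0],[0,0,0]]])

```text
time_s: 9.65
tool_pos: [0.513, -0.0465, 0.0314]
tool_rot: [-90.0, 0.0, 16.6]
force: [-0.8, 1.0, -1.1]
grip_width: 0.0359
```

Emit:
carry_out(targets=[[[0,1,0],[0,0,0]],[[0,1,0],[0,0,0]],[[0,1,0],[0,0,0]],[[0,0,0],[0,0,0]],[[0,0,0],[0,0,0]]])

```text
time_s: 10.15
tool_pos: [0.5131, -0.0465, 0.0285]
tool_rot: [-90.0, -0.0, 16.6]
force: [-0.2, 0.1, -0.5]
grip_width: 0.0356
```

```bash
python3 - <<'E'
from h import *
o=env.get_obs(); im=env.read_camera('wrist')
print(o['tool_pos'],o['tool_rot'],o['force'])
cv2.imwrite('pics/w6z.png',cv2.resize(im[200:330,230:410,::-1],None,fx=4,fy=4,interpolation=cv2.INTER_CUBIC))
E
```

```text
[ 0.51310829 -0.04654037  0.02854713] [-8.99973255e+01 -3.00635715e-03  1.65996997e+01] [-0.17522671  0.14446847 -0.50508983]
```

View pics/w6z.png

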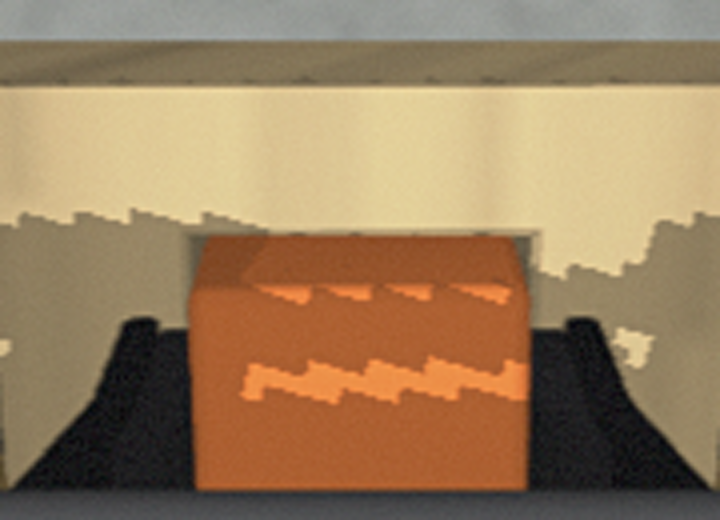

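The pad has entered the recess about 6 mm, centred. Next: release, lift, close and press.

Emit:
carry_out(targets=[[[0,0,0],[0,0,0]],[[0,0,0],[0,0,0]],[[0,0,0],[0,0,0]],[[0,-5,0],[0,0,0]],[[0,-10,0],[0,0,0]],[[0,-10,0],[0,0,0]],[[0,0,0],[0,0,0]]], jaw=0.6)

```text
time_s: 10.9
tool_pos: [0.5148, -0.0466, 0.0557]
tool_rot: [-90.0, -0.2, 16.6]
force: [-0.5, 0.6, 0.2]
grip_width: 0.0522
```

Emit:
carry_out(targets=[[[0,0,0],[0,0,0]],[[0,0,0],[0,0,0]],[[0,0,0],[0,0,0]],[[0,0,0],[0,0,0]],[[0,0,0],[0,0,0]],[[0,0,0],[0,0,0]],[[0,0,0],[0,0,0]]], jaw=0)

```text
time_s: 11.6
tool_pos: [0.5131, -0.0465, 0.0535]
tool_rot: [-90.0, 0.0, 16.6]
force: [-0.8, 0.4, -0.1]
grip_width: 0.0051
```

```bash
python3 - <<'E'
from h import *
o=env.get_obs(); im=env.read_camera('wrist')
print(o['tool_pos'],o['tool_rot'],o['force'],o['grip_width'])
cv2.imwrite('pics/w7z.png',cv2.resize(im[180:330,230:410,::-1],None,fx=4,fy=4,interpolation=cv2.INTER_CUBIC))
E
```

```text
[ 0.51306498 -0.04654755  0.05348608] [-8.99976674e+01  5.96750362e-03  1.66036901e+01] [-0.83083304  0.40531333 -0.09576924] 0.005054979582947068
```

View pics/w7z.png

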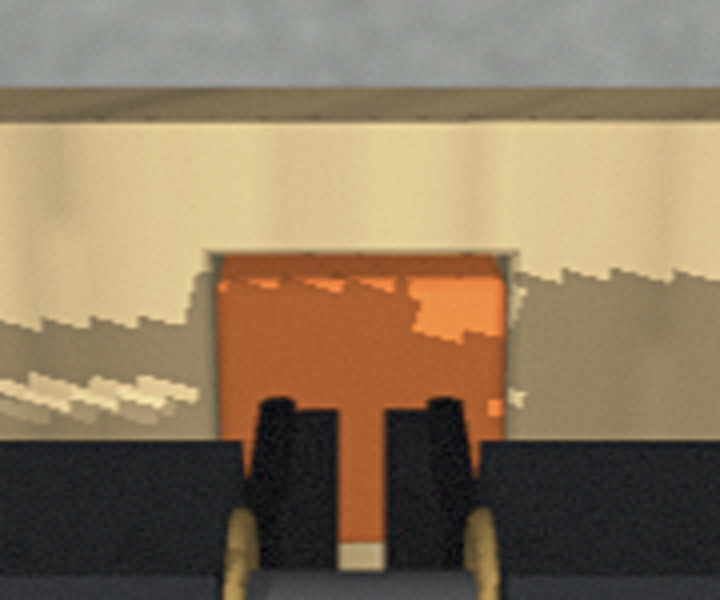

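The pad sits squarely at the ball stop and the closed fingers are above it. I'll press down.

Emit:
carry_out(targets=[[[0,8,0],[0,0,0]],[[0,6,0],[0,0,0]],[[0,1.5,0],[0,0,0]],[[0,1.5,0],[0,0,0]],[[0,1.5,0],[0,0,0]],[[0,0,0],[0,0,0]]])

```text
time_s: 12.25
tool_pos: [0.5131, -0.0465, 0.0349]
tool_rot: [-90.0, 0.0, 16.6]
force: [0.4, 0.2, -0.2]
grip_width: 0.0005
```

Emit:
carry_out(targets=[[[0,1,0],[0,0,0]],[[0,1,0],[0,0,0]],[[0,1,0],[0,0,0]],[[0,0,0],[0,0,0]]])

```text
time_s: 12.65
tool_pos: [0.5131, -0.0465, 0.0319]
tool_rot: [-90.0, 0.0, 16.6]
force: [0.1, 0.6, 1.4]
grip_width: 0.0006
```

Emit:
carry_out(targets=[[[0,1,0],[0,0,0]],[[0,1,0],[0,0,0]],[[0,0,0],[0,0,0]]])

```text
time_s: 12.95
tool_pos: [0.513, -0.0466, 0.0298]
tool_rot: [-90.0, 0.0, 16.6]
force: [0.3, -0.1, 0.9]
grip_width: 0.0004
```

Emit:
carry_out(targets=[[[0,1,0],[0,0,0]],[[0,1,0],[0,0,0]],[[0,0,0],[0,0,0]]])

```text
time_s: 13.25
tool_pos: [0.513, -0.0465, 0.0279]
tool_rot: [-90.0, 0.0, 16.6]
force: [0.3, -0.5, 0.4]
grip_width: 0.0003
```

Emit:
carry_out(targets=[[[0,1,0],[0,0,0]],[[0,1,0],[0,0,0]],[[0,0,0],[0,0,0]]])

```text
time_s: 13.55
tool_pos: [0.5132, -0.0465, 0.0265]
tool_rot: [-90.0, -0.0, 16.6]
force: [-2.4, 0.5, 5.3]
grip_width: 0.0001
```

Emit:
carry_out(targets=[[[0,0.8,0],[0,0,0]],[[0,0,0],[0,0,0]]])

```text
time_s: 13.75
tool_pos: [0.5133, -0.0465, 0.0264]
tool_rot: [-90.0, -0.0, 16.6]
force: [-4.5, -0.3, 12.2]
grip_width: 0.0006
```

Emit:
carry_out(targets=[[[0,0.5,0],[0,0,0]],[[0,0,0],[0,0,0]],[[0,-5,0],[0,0,0]],[[0,-20,0],[0,0,0]],[[0,-40,0],[0,0,0]],[[0,-40,0],[0,0,0]],[[0,-20,0],[0,0,0]],[[0,0,0],[0,0,0]],[[0,0,0],[0,0,0]]])

```text
time_s: 14.65
tool_pos: [0.5129, -0.0463, 0.1494]
tool_rot: [-90.0, -0.0, 16.6]
force: [-0.6, 0.7, -1.1]
grip_width: 0.0005
```

```bash
python3 - <<'E'
from h import *
o=env.get_obs(); im=env.read_camera('wrist')
print(o['tool_pos'],o['tool_rot'],o['force'],o['grip_width'])
cv2.imwrite('pics/w8.png',im[:,:,::-1])
cv2.imwrite('pics/w8z.png',cv2.resize(im[180:330,230:410,::-1],None,fx=4,fy=4,interpolation=cv2.INTER_CUBIC))
im=env.read_camera('scene'); cv2.imwrite('pics/s8z.png',cv2.resize(im[200:400,170:370,::-1],None,fx=3,fy=3,interpolation=cv2.INTER_CUBIC))
E
```

```text
[ 0.51286758 -0.04631805  0.14936437] [-8.99772595e+01 -3.49559430e-03  1.66171551e+01] [-0.57231451  0.70247404 -1.06138005] 0.00045140707756805693
```

View pics/w8.png

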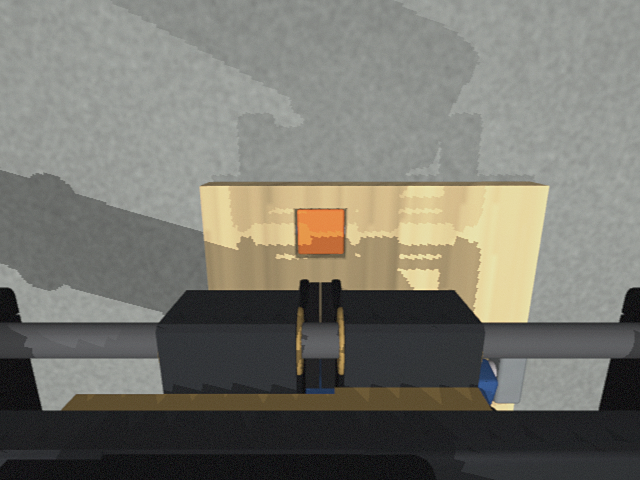

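View pics/w8z.png

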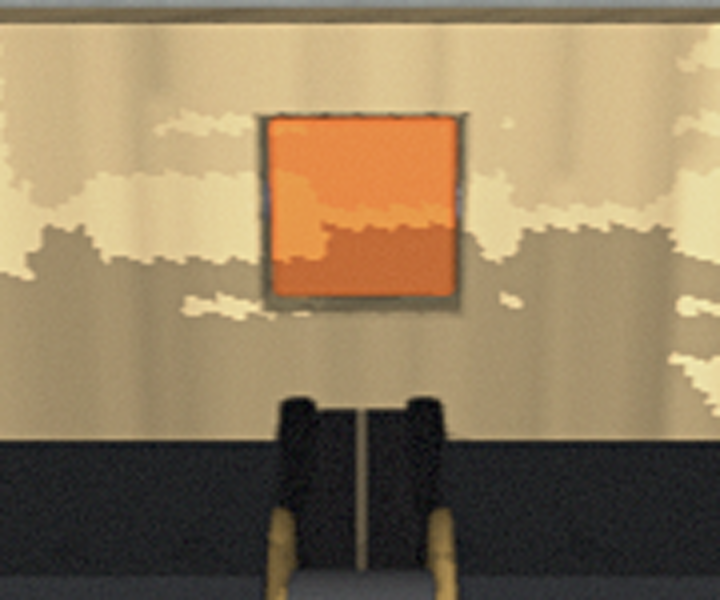

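View pics/s8z.png

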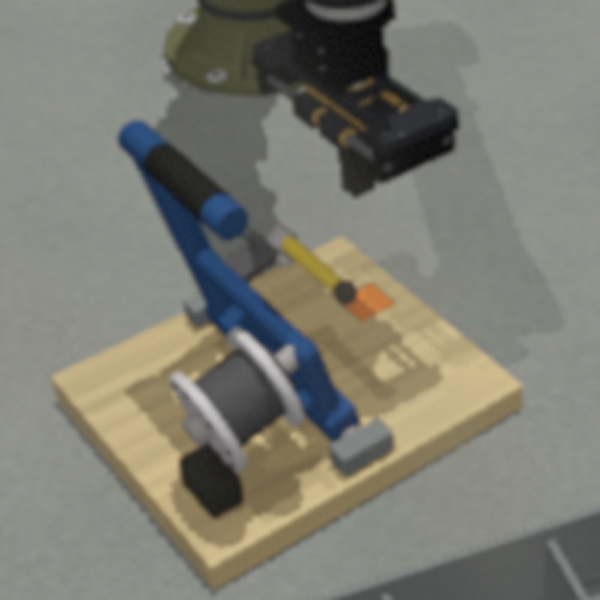

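The pad is flush in the recess at (321,232), with no side face showing. Next I'll measure the stand leg more exactly from the first pictures.

```bash
python3 - <<'E'
from h import *
C=cam('top'); S=cam('scene')
yaw=np.radians(16.6); U=np.array([[np.cos(yaw),-np.sin(yaw),0],[np.sin(yaw),np.cos(yaw),0],[0,0,1]])
ctr=np.array([.5836,-.141,0])
def ax(f,box):
    im=cv2.imread(f); hsv=cv2.cvtColor(im,cv2.COLOR_BGR2HSV); m=cv2.inRange(hsv,(22,150,120),(32,255,255))
    k=np.zeros_like(m);k[box[1]:box[3],box[0]:box[2]]=255;m&=k
    ys,xs=np.nonzero(m);p=np.c_[xs,ys].astype(float);c=p.mean(0);w,v=np.linalg.eigh(np.cov((p-c).T));d=v[:,1];s=(p-c)@d
    print(len(p),c,d,s.min(),s.max(),np.sqrt(w)); return c,d,s
ct,dt,st=ax('pics/top0.png',(380,180,420,235)); cs,ds,ss=ax('pics/scene0.png',(255,270,300,310))
if dt[1]>0: dt=-dt; st=-st   # up image = +x
if ds[0]<0: ds=-ds; ss=-ss
for n,a,b in [('mid',0,0),('foot end',st.max()+.5,ss.max()+.5),('hinge end',st.min()-.5,ss.min()-.5)]:
    X=fitpts([(C,ct+a*dt),(S,cs+b*ds)]); print(n,X.round(4),((X-ctr)@U).round(4))
E
```

```text
173 [396.92485549 209.60115607] [0.28322181 0.95905443] -15.114908137138263 15.52988853721482 [1.63237457 8.79190419]
82 [273.07317073 286.91463415] [-0.75709698 -0.65330251] -10.734060233546451 10.629520988038271 [1.10850225 6.14478848]
mid [ 0.5797 -0.1094  0.1398] [0.0053 0.0314 0.1398]
foot end [ 0.6154 -0.099   0.1409] [0.0425 0.0312 0.1409]
hinge end [ 0.5432 -0.1201  0.1389] [-0.0328  0.0316  0.1389]
```

```bash
cat >> h.py <<'E'
YAW=np.radians(16.6); U=np.array([[np.cos(YAW),-np.sin(YAW),0],[np.sin(YAW),np.cos(YAW),0],[0,0,1]]); CTR=np.array([.5836,-.141,0])
def bd(X): return (np.asarray(X)-CTR)@U
E
python3 - <<'E'
from h import *
o=env.get_obs(); b=bd(o['tool_pos']); print('tcp board',b)
hg=np.array([-.040,.0314,.136]); d=np.array([0,np.sin(.73),-np.cos(.73)])
W=[]
for th in np.arange(-0.1,1.16,.1):
    L=np.array([np.cos(th),0,0])+np.sin(th)*d; n=np.array([0,0,1])-L[2]*L; n/=np.linalg.norm(n)
    W.append(hg+.060*L+.007*n+[.0085,0,0])
W=np.array(W); print((W*1000).round(1))
print('to start',((W[0]-b)*1000).round(1))
# tool axes: x=bx, y=-z, z=by
D=np.diff(W,axis=0)*1000; print(np.c_[D[:,0],-D[:,2],D[:,1]].round(1).tolist())
E
```

```text
tcp board [-0.04164126  0.11112371  0.14814013]
[[ 27.7  27.4 147.4]
 [ 28.5  31.4 143. ]
 [ 28.7  35.4 138.5]
 [ 28.3  39.5 134. ]
 [ 27.3  43.5 129.6]
 [ 25.7  47.5 125.3]
 [ 23.5  51.4 121.1]
 [ 20.7  55.2 117.1]
 [ 17.3  58.8 113.3]
 [ 13.4  62.2 109.8]
 [  8.9  65.4 106.7]
 [  4.   68.2 103.8]
 [ -1.5  70.8 101.4]]
to start [ 69.3 -83.7  -0.7]
[[0.8, 4.4, 4.0], [0.2, 4.5, 4.0], [-0.4, 4.5, 4.1], [-1.0, 4.4, 4.0], [-1.6, 4.3, 4.0], [-2.2, 4.2, 3.9], [-2.8, 4.0, 3.8], [-3.4, 3.8, 3.6], [-3.9, 3.5, 3.4], [-4.5, 3.2, 3.2], [-5.0, 2.8, 2.9], [-5.4, 2.4, 2.5]]
```

Emit:
carry_out(targets=[[[0,-25,0],[0,0,0]],[[23,0,-28],[0,0,0]],[[23,0,-28],[0,0,0]],[[23.3,0,-25],[0,0,0]],[[0,0,0],[0,0,0]],[[0,0,0],[0,0,0]],[[0,0,0],[0,0,0]],[[0,0,0],[0,0,0]]])

```text
time_s: 15.55
tool_pos: [0.6018, -0.1035, 0.1745]
tool_rot: [-89.9, 0.0, 16.7]
force: [0.2, 0.5, -0.3]
grip_width: 0.0007
```

```bash
python3 - <<'E'
from h import *
o=env.get_obs(); im=env.read_camera('wrist')
print(o['tool_pos'],bd(o['tool_pos']).round(4),o['tool_rot'],o['force'],o['grip_width'])
cv2.imwrite('pics/w9.png',im[:,:,::-1])
im=env.read_camera('scene'); cv2.imwrite('pics/s9z.png',cv2.resize(im[200:400,170:370,::-1],None,fx=3,fy=3,interpolation=cv2.INTER_CUBIC))
im=env.read_camera('top'); cv2.imwrite('pics/t9z.png',cv2.resize(im[140:290,330:490,::-1],None,fx=4,fy=4,interpolation=cv2.INTER_CUBIC))
E
```

```text
[ 0.60184309 -0.10346003  0.17450077] [0.0282 0.0308 0.1745] [-8.99317612e+01  1.87667581e-02  1.66539394e+01] [ 0.19361176  0.45637676 -0.33067639] 0.0007232171237459963
```

View pics/s9z.png

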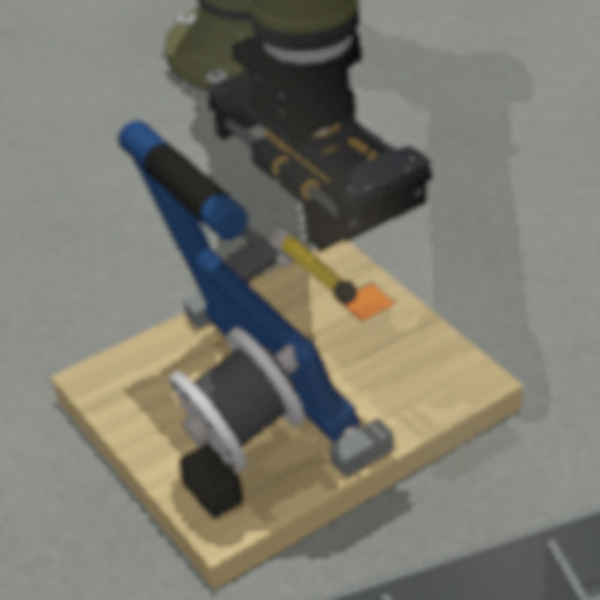

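View pics/t9z.png

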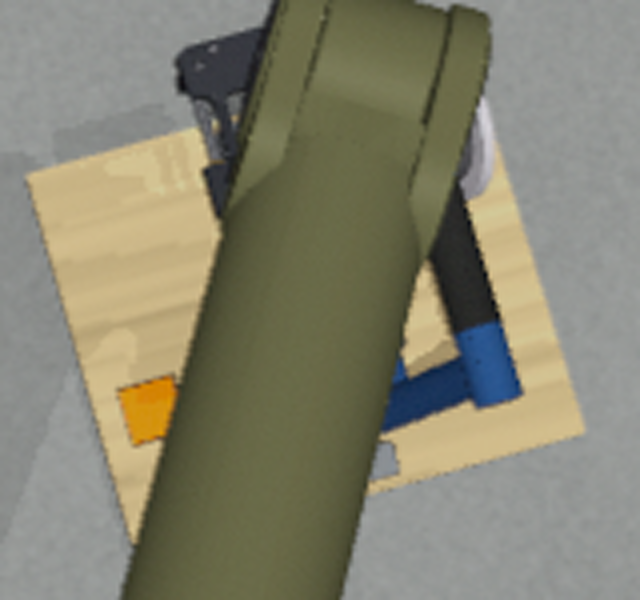

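View pics/w9.png

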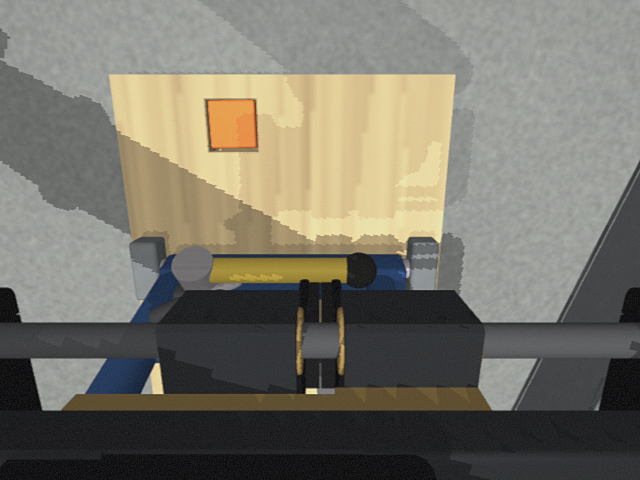

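In the wrist view the leg runs from the hinge at (192,268) to the foot at (361,270). The finger tip stands short of the foot.

```bash
python3 - <<'E'
from h import *
print('leg',ty(320,270,.0385),'foot',ty(361,270,.0385),'hinge',ty(192,268,.0385),'recess',ty(232,125,.1485))
E
```

```text
leg [-0.0006  0.0385 -0.0005] foot [ 0.0221  0.0385 -0.0005] hinge [-0.0715  0.0385  0.0006] recess [-0.0689  0.1485  0.0783]
```

Emit:
carry_out(targets=[[[0,15,0.5],[0,0,0]],[[0,10,0],[0,0,0]],[[0,2,0],[0,0,0]],[[0,2,0],[0,0,0]],[[0,0,0],[0,0,0]],[[0,0,0],[0,0,0]]])

```text
time_s: 16.3
tool_pos: [0.6028, -0.104, 0.146]
tool_rot: [-90.0, -0.0, 16.6]
force: [-0.7, 0.3, 0.8]
grip_width: 0.0008
```

Emit:
carry_out(targets=[[[0,2,0],[0,0,0]],[[0,2,0],[0,0,0]],[[0,0,0],[0,0,0]]])

```text
time_s: 16.6
tool_pos: [0.6029, -0.1031, 0.1427]
tool_rot: [-89.9, -0.1, 16.6]
force: [-2.3, 1.6, 6.3]
grip_width: 0.0007
```

Emit:
carry_out(targets=[[[0.2,4.5,4.0],[0,0,0]],[[-0.4,4.5,4.1],[0,0,0]],[[-1,4.4,4.0],[0,0,0]],[[-1.6,4.3,4.0],[0,0,0]]])

```text
time_s: 17.0
tool_pos: [0.5959, -0.0888, 0.125]
tool_rot: [-90.0, -0.1, 16.6]
force: [-1.5, 0.3, 3.9]
grip_width: 0.0005
```

```bash
python3 - <<'E'
from h import *
o=env.get_obs(); im=env.read_camera('wrist')
print(o['tool_pos'],bd(o['tool_pos']).round(4),o['tool_rot'],o['force'],o['grip_width'])
cv2.imwrite('pics/w10.png',im[:,:,::-1])
E
```

```text
[ 0.59594949 -0.08881885  0.12495358] [0.0267 0.0465 0.125 ] [-89.9965716   -0.11468194  16.6185901 ] [-1.50299375  0.26377959  3.87139968] 0.0005239666890266471
```

View pics/w10.png

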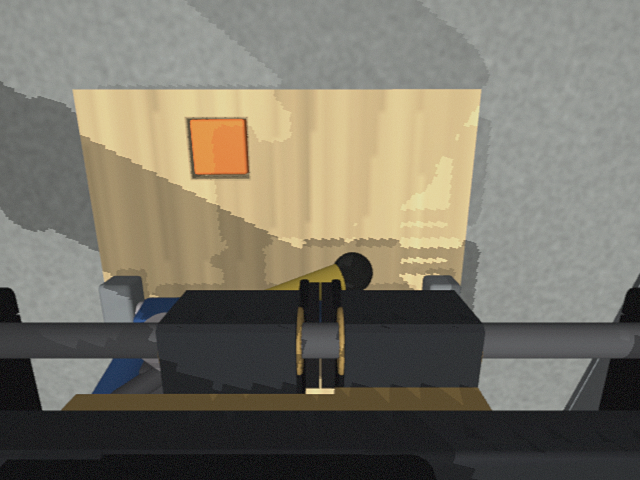

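The leg is following and the foot has swung to (352,271). I'll continue along the arc.

Emit:
carry_out(targets=[[[-2.2,4.2,3.9],[0,0,0]],[[-2.8,4,3.8],[0,0,0]],[[-3.4,3.8,3.6],[0,0,0]],[[-3.9,3.5,3.4],[0,0,0]]])

```text
time_s: 17.45
tool_pos: [0.5783, -0.0788, 0.1076]
tool_rot: [-90.0, 0.1, 16.6]
force: [0.9, -0.2, 0.0]
grip_width: 0.0007
```

Emit:
carry_out(targets=[[[-4.5,3.2,3.2],[0,0,0]],[[-5,2.8,2.9],[0,0,0]],[[-5.4,2.4,2.5],[0,0,0]],[[-5,1.5,1.5],[0,0,0]],[[0,0,0],[0,0,0]]])

```text
time_s: 17.95
tool_pos: [0.5564, -0.0749, 0.0984]
tool_rot: [-90.0, 0.0, 16.6]
force: [0.2, 0.6, -1.2]
grip_width: 0.0007
```

```bash
python3 - <<'E'
from h import *
o=env.get_obs(); im=env.read_camera('wrist')
print(o['tool_pos'],bd(o['tool_pos']).round(4),o['tool_rot'],o['force'],o['grip_width'])
cv2.imwrite('pics/w11.png',im[:,:,::-1])
im=env.read_camera('scene'); cv2.imwrite('pics/s11z.png',cv2.resize(im[200:400,170:370,::-1],None,fx=3,fy=3,interpolation=cv2.INTER_CUBIC))
E
```

```text
[ 0.55636652 -0.07485276  0.09843742] [-0.0072  0.0712  0.0984] [-8.99702088e+01  2.91497592e-02  1.65817321e+01] [ 0.20428766  0.60840712 -1.20921245] 0.0007284463271513707
```

View pics/w11.png

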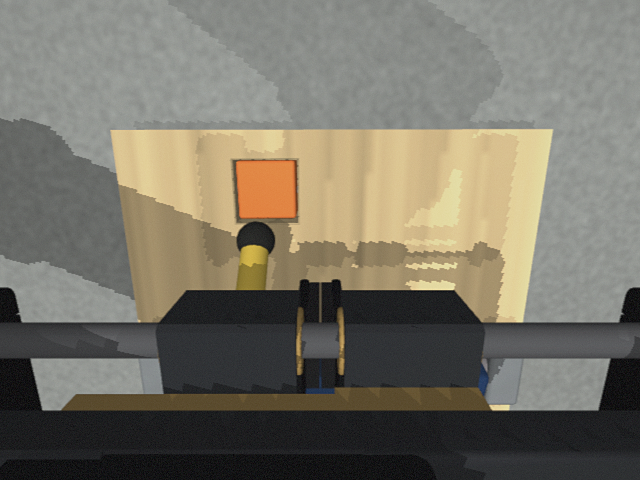

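View pics/s11z.png

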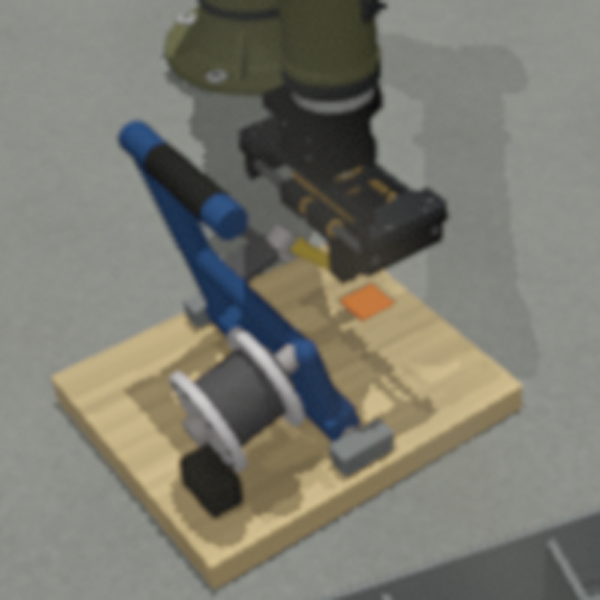

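The stand has snapped down: the foot is at (256,238), and the leg points straight along image-up toward the pad. Next I'll rise, turn 90° and go over the tube.

Emit:
carry_out(targets=[[[5,-30,0],[0,0,0]],[[0,-45,0],[0,0,0]],[[0,-45,0],[0,0,0]],[[0,-45,0],[0,0,0]],[[0,-40,0],[0,0,0]],[[0,0,0],[0,0,0]]])

```text
time_s: 18.65
tool_pos: [0.5652, -0.0741, 0.3103]
tool_rot: [-90.2, -0.6, 16.6]
force: [-0.1, -0.2, -0.1]
grip_width: 0.0003
```

Emit:
carry_out(targets=[[[0,0,0],[0,8.2,0]],[[0,0,0],[0,8.2,0]],[[0,0,0],[0,8.2,0]],[[0,0,0],[0,8.2,0]],[[0,0,0],[0,8.2,0]],[[0,0,0],[0,8.2,0]],[[0,0,0],[0,8.2,0]],[[0,0,0],[0,8.2,0]],[[0,0,0],[0,8.2,0]],[[0,0,0],[0,8.2,0]],[[0,0,0],[0,8,0]],[[0,0,0],[0,0,0]]], jaw=1)

```text
time_s: 19.85
tool_pos: [0.5621, -0.0734, 0.3032]
tool_rot: [-90.0, -0.0, -73.4]
force: [0.6, -0.7, -0.5]
grip_width: 0.0841
```

```bash
python3 - <<'E'
from h import *
o=env.get_obs(); im=env.read_camera('wrist')
print(o['tool_pos'],bd(o['tool_pos']).round(4),o['tool_rot'],o['force'],o['grip_width'])
cv2.imwrite('pics/w12.png',im[:,:,::-1])
im=env.read_camera('scene'); cv2.imwrite('pics/s12z.png',cv2.resize(im[170:400,150:400,::-1],None,fx=2.6,fy=2.6,interpolation=cv2.INTER_CUBIC))
E
```

```text
[ 0.56210411 -0.07336367  0.30318035] [-0.0013  0.071   0.3032] [-9.00227747e+01 -9.73471727e-03 -7.34295806e+01] [ 0.56087673 -0.68159473 -0.51006725] 0.08405018337702823
```

View pics/w12.png

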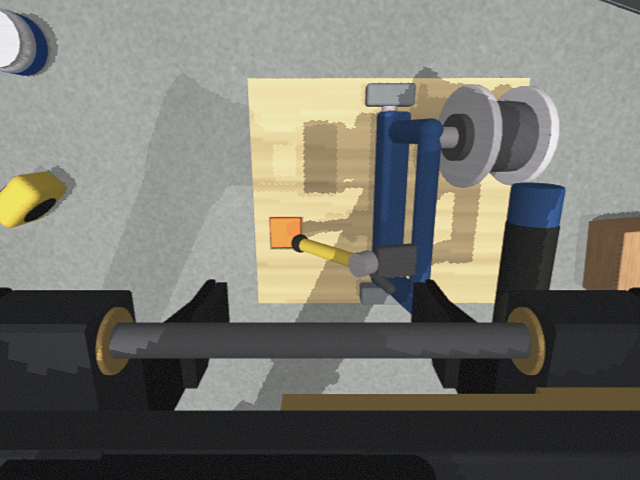

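View pics/s12z.png

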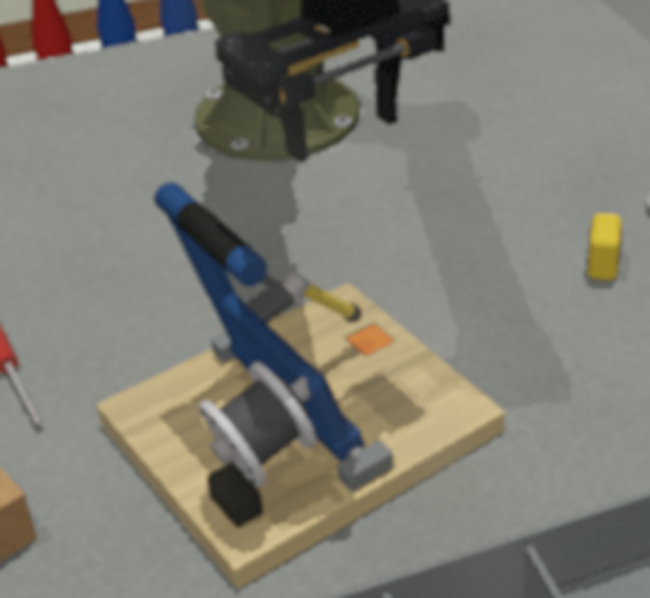

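The stand is clearly down, with the foot beside the pad at (299,242). The tube's +x end is at (536,190) in the wrist view. I'll move over the tube.

```bash
python3 - <<'E'
from h import *
for y in (.043,.057): print(ty(536,186,y),ty(536,215,y),ty(509,215,y),ty(562,215,y))
print(ty(285.5,233,.303-.026),'recess expected x',-(.1126-.071),'z',-.0403+.0013)
E
```

```text
[0.1172 0.043  0.0467] [0.1197 0.043  0.031 ] [0.105 0.043 0.031] [0.1338 0.043  0.0309]
[0.1251 0.057  0.0448] [0.1277 0.057  0.028 ] [0.112 0.057 0.028] [0.1429 0.057  0.028 ]
[-0.0384  0.277  -0.0404] recess expected x -0.04160000000000001 z -0.039
```

Emit:
carry_out(targets=[[[41,0,-6],[0,0,0]],[[42,0,-6],[0,0,0]],[[41,0,-7],[0,0,0]],[[0,0,0],[0,0,0]],[[0,0,0],[0,0,0]],[[0,0,0],[0,0,0]]])

```text
time_s: 20.55
tool_pos: [0.5797, -0.1959, 0.3033]
tool_rot: [-90.0, 0.1, -73.2]
force: [0.1, -0.4, -0.1]
grip_width: 0.0872
```

```bash
python3 - <<'E'
from h import *
o=env.get_obs(); im=env.read_camera('wrist')
print(o['tool_pos'],bd(o['tool_pos']).round(4),o['tool_rot'],o['force'],o['grip_width'])
cv2.imwrite('pics/w13.png',im[:,:,::-1])
E
```

```text
[ 0.57967679 -0.19592103  0.30334268] [-0.0194 -0.0515  0.3033] [-8.99911410e+01  7.00776754e-02 -7.32195010e+01] [ 0.13955694 -0.41721466 -0.12270079] 0.08721136786988676
```

View pics/w13.png

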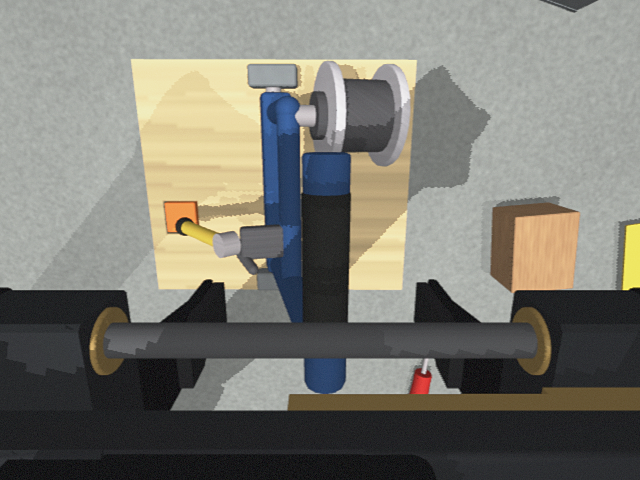

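The tube is centred at column 326 between the fingers, which are at 225 and 417. Its +x end is about 63 mm from the TCP, so the grip point is right. I'll descend and close.

Emit:
carry_out(targets=[[[2,25,0],[0,0,0]],[[0,25,0],[0,0,0]],[[0,15,0],[0,0,0]],[[0,8,0],[0,0,0]],[[0,3,0],[0,0,0]],[[0,0,0],[0,0,0]],[[0,0,0],[0,0,0]]])

```text
time_s: 21.3
tool_pos: [0.5804, -0.1996, 0.2287]
tool_rot: [-89.9, -0.0, -73.4]
force: [0.6, 0.2, 0.0]
grip_width: 0.0869
```

Emit:
carry_out(targets=[[[0,0,0],[0,0,0]],[[0,0,0],[0,0,0]],[[0,0,0],[0,0,0]],[[0,0,0],[0,0,0]],[[0,0,0],[0,0,0]],[[0,0,0],[0,0,0]],[[0,0,0],[0,0,0]],[[0,0,0],[0,0,0]],[[0,0,0],[0,0,0]],[[0,0,0],[0,0,0]],[[0,0,0],[0,0,0]]], jaw=0, squeeze=15)

```text
time_s: 22.4
tool_pos: [0.5798, -0.1993, 0.2276]
tool_rot: [-90.0, 0.0, -73.4]
force: [0.8, 0.2, 1.0]
grip_width: 0.0273
```

Grip on the tube: width 27 mm. I'll raise the frame along its arc.

Emit:
carry_out(targets=[[[-2.3,-0.6,0],[0,0,0]],[[-2.4,-0.5,0],[0,0,0]],[[-4.7,-1.0,0],[0,0,0]],[[-4.7,-0.9,0],[0,0,0]],[[-4.7,-0.8,0],[0,0,0]],[[-4.7,-0.7,0],[0,0,0]],[[0,0,0],[0,0,0]]])

```text
time_s: 23.1
tool_pos: [0.5737, -0.1788, 0.2332]
tool_rot: [-89.9, -0.2, -73.4]
force: [1.9, -4.1, 0.5]
grip_width: 0.0272
```

Emit:
carry_out(targets=[[[-4.7,-0.6,0],[0,0,0]],[[-4.8,-0.5,0],[0,0,0]],[[-4.8,-0.4,0],[0,0,0]],[[-4.8,-0.3,0],[0,0,0]],[[-3,-0.1,0],[0,0,0]],[[-1.8,0,0],[0,0,0]],[[0,0,0],[0,0,0]],[[0,0,0],[0,0,0]],[[0,0,0],[0,0,0]]])

```text
time_s: 24.0
tool_pos: [0.5672, -0.1565, 0.2361]
tool_rot: [-89.9, -0.2, -73.5]
force: [0.9, -4.5, 6.2]
grip_width: 0.0273
```

```bash
python3 - <<'E'
from h import *
o=env.get_obs(); im=env.read_camera('wrist')
print(o['time_s'],o['tool_pos'],bd(o['tool_pos']).round(4),o['tool_rot'],o['force'],o['wrist_torque'],o['grip_width'])
cv2.imwrite('pics/w14.png',im[:,:,::-1])
im=env.read_camera('scene'); cv2.imwrite('pics/s14z.png',cv2.resize(im[170:400,150:400,::-1],None,fx=2.6,fy=2.6,interpolation=cv2.INTER_CUBIC))
E
```

```text
24.0 [ 0.56717778 -0.15650544  0.23605158] [-0.0202 -0.0102  0.2361] [-89.85079414  -0.22256624 -73.481608  ] [ 0.92532196 -4.46725827  6.17729313] [-1.38717579 -0.07875163  0.07720836] 0.027254532412205247
```

View pics/w14.png

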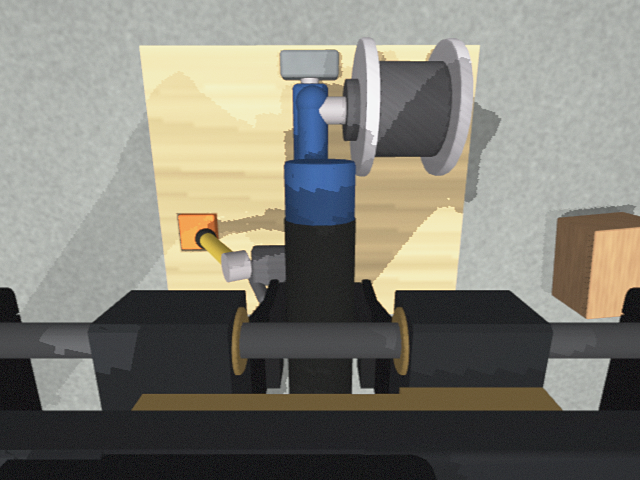

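View pics/s14z.png

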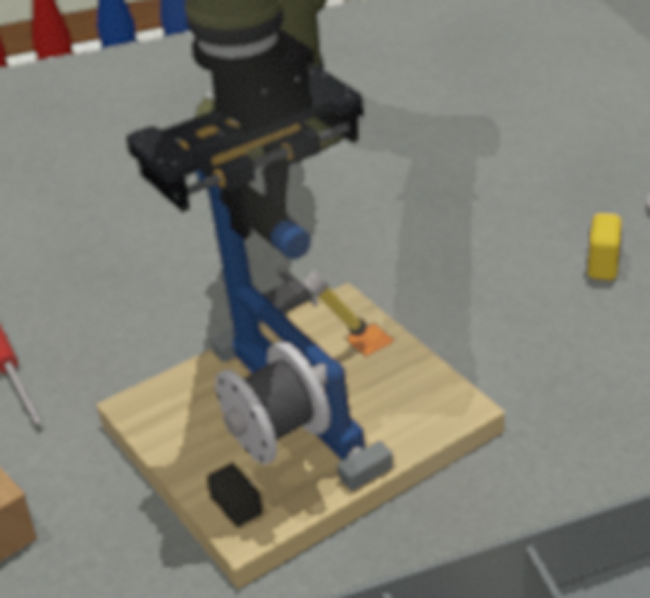

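```bash
python3 - <<'E'
import cv2
a=cv2.imread('pics/w14.png'); cv2.imwrite('pics/w14z.png',cv2.resize(a[190:310,150:310],None,fx=4,fy=4,interpolation=cv2.INTER_CUBIC))
E
```

```text
(no output)
```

View pics/w14z.png

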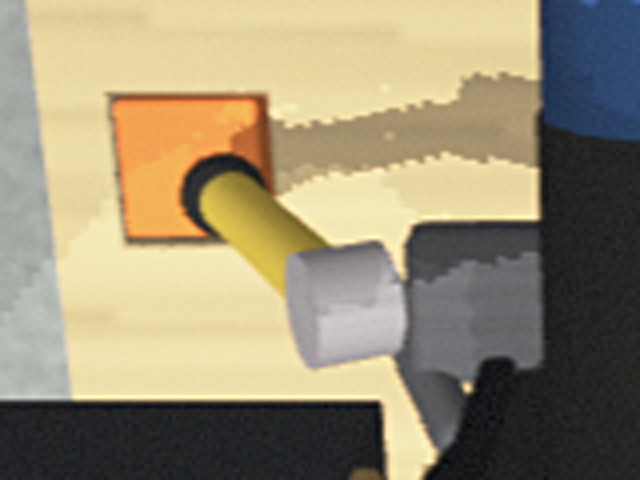

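```bash
python3 - <<'E'
from h import *
im=env.read_camera('scene'); cv2.imwrite('pics/s15z.png',cv2.resize(im[240:330,230:330,::-1],None,fx=6,fy=6,interpolation=cv2.INTER_CUBIC))
o=env.get_obs(); print(o['force'],bd(o['tool_pos']))
E
```

```text
[ 0.85755577 -5.07200902  4.95927157] [-0.02019721 -0.01017665  0.23601717]
```

View pics/s15z.png

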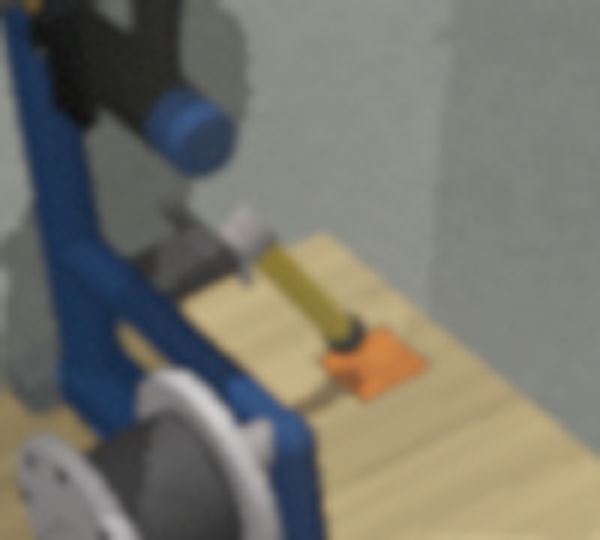

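The foot is above the pad: in the scene zoom its shadow is offset, at (350,385), while the foot is at (345,335). A small reverse test will show whether the 4.5 N side force comes from grip friction or from foot contact.

Emit:
carry_out(targets=[[[0,-1,0],[0,0,0]],[[0,-0.5,0],[0,0,0]],[[0,0,0],[0,0,0]],[[0,0,0],[0,0,0]]])

```text
time_s: 24.55
tool_pos: [0.5667, -0.1548, 0.2362]
tool_rot: [-89.9, -0.1, -73.4]
force: [2.3, -4.8, 4.7]
grip_width: 0.0278
```

Emit:
carry_out(targets=[[[1,0,0],[0,0,0]],[[1,0,0],[0,0,0]],[[0,0,0],[0,0,0]],[[0,0,0],[0,0,0]]])

```text
time_s: 24.95
tool_pos: [0.5671, -0.1562, 0.2362]
tool_rot: [-90.0, -0.0, -73.4]
force: [0.7, -5.0, 5.4]
grip_width: 0.0274
```

Emit:
carry_out(targets=[[[-1,0,0],[0,0,0]],[[-1,0,0],[0,0,0]],[[0,0,0],[0,0,0]],[[0,0,0],[0,0,0]]])

```text
time_s: 25.35
tool_pos: [0.5666, -0.1544, 0.2362]
tool_rot: [-90.0, -0.0, -73.4]
force: [0.9, -4.6, 5.3]
grip_width: 0.0273
```

Emit:
carry_out(targets=[[[0.5,0,0],[0,0,-1.5]],[[0.5,0,0],[0,0,-1.5]],[[0,0,0],[0,0,0]],[[0,0,0],[0,0,0]],[[0,0,0],[0,0,0]]])

```text
time_s: 25.85
tool_pos: [0.5664, -0.1538, 0.2358]
tool_rot: [-90.0, -2.9, -73.4]
force: [1.0, -2.4, 5.3]
grip_width: 0.0273
```

```bash
python3 - <<'E'
from h import *
o=env.get_obs()
R=Rn.from_euler('xyz',o['tool_rot'],degrees=True).as_matrix()
print(o['time_s'],bd(o['tool_pos']).round(4),'grasp pt',bd(o['tool_pos']-.019*R[:,1]).round(4),o['tool_rot'],o['force']@U,o['wrist_torque']@U)
E
```

```text
25.85 [-0.0202 -0.0074  0.2358] grasp pt [-0.0202 -0.0064  0.2548] [-90.00558473  -2.86961568 -73.36087949] [ 0.2831557  -2.62688051  5.32932532] [-0.52762363  0.23342137  0.01745339]
```

Turning the tool 3° with the frame dropped the side force from 4.7 to 2.6 N. So it was grip friction, not the foot on the pad. I'll make a small trim for foot clearance, settle, and do a last check.

Emit:
carry_out(targets=[[[0.8,0,0],[0,0,0]],[[0.7,0,0],[0,0,0]],[[0,0,0],[0,0,0]],[[0,0,0],[0,0,0]],[[0,0,0],[0,0,0]],[[0,0,0],[0,0,0]],[[0,0,0],[0,0,0]],[[0,0,0],[0,0,0]]])

```text
time_s: 26.65
tool_pos: [0.5667, -0.1551, 0.2358]
tool_rot: [-90.0, -2.8, -73.4]
force: [0.4, -2.1, 4.8]
grip_width: 0.0276
```

```bash
python3 - <<'E'
from h import *
for i in range(2):
    o=env.get_obs()
    R=Rn.from_euler('xyz',o['tool_rot'],degrees=True).as_matrix()
    g=bd(o['tool_pos']-.019*R[:,1]); print(o['time_s'],g.round(4),'lean',np.arcsin(.2474-(g[1]+.0548)/.213).round(4),o['force']@U,o['grip_width'])
    im=env.read_camera(['scene','wrist'][i])
    if i: cv2.imwrite('pics/w16z.png',cv2.resize(im[190:310,150:310,::-1],None,fx=4,fy=4,interpolation=cv2.INTER_CUBIC))
    else: cv2.imwrite('pics/s16z.png',cv2.resize(im[170:400,150:400,::-1],None,fx=2.6,fy=2.6,interpolation=cv2.INTER_CUBIC))
E
```

```text
26.65 [-0.0202 -0.0078  0.2547] lean 0.0266 [-0.2263527  -2.08024609  4.84744383] 0.027603737497732355
26.7 [-0.0202 -0.0077  0.2547] lean 0.0265 [-0.87917061 -2.82248675  4.61086261] 0.02754911087077305
```

View pics/w16z.png

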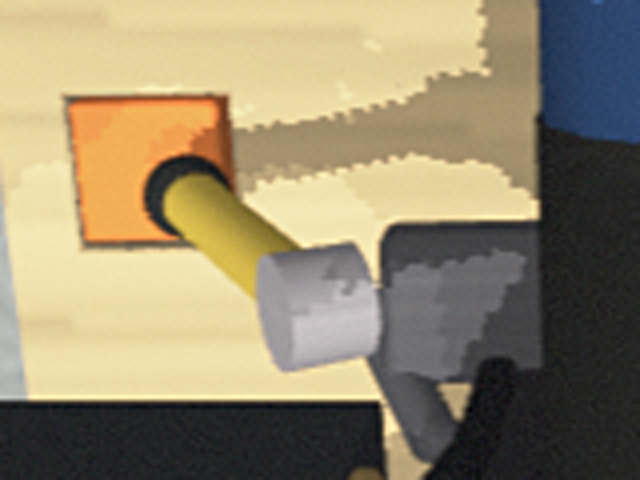

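View pics/s16z.png

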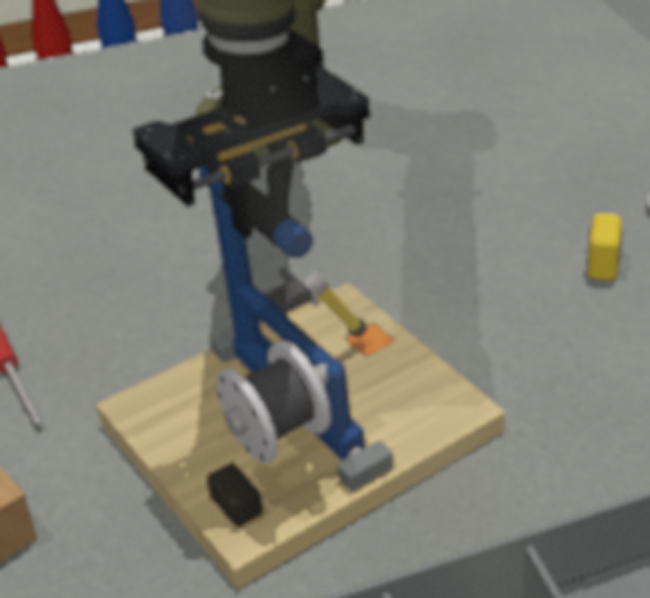

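```bash
python3 - <<'E'
from cell import env
print(env.sign_off()); o=env.get_obs(); print(o['time_s'],o['tool_pos'],o['force'],o['grip_width'])
E
```

```text
the job is handed in; nothing more can be done
None
the job is handed in; nothing more can be done
```

All three steps were carried out in order, and I handed the job in at about 26.7 s with the gripper still holding the frame upright. The sign-off gives no verdict, so this rests on my own checks.

- **Pad:** I put the orange pad in the recess and pressed it past the balls. It came to a hard stop with the finger tips at z 26.4 mm (board top 26 mm) under about 12 N, and looked flush in the wrist camera. The passing of the balls did not show in the sampled forces, which stayed under 1.5 N until that stop. I read it as home from the stop height and the picture.
- **Stand:** I pushed the stand along its arc until it snapped down. The wrist and scene cameras both show it fully down.
- **Frame:** The frame is gripped at the top tube's sleeve, 27.5 mm jaw width with 15 N set. Estimated lean is 0.027 rad, worked out from how far the tube moved off its 0.25 rad stop, and it stayed still between readings.
- **Foot clear of pad:** The side force first read about 4.7 N, more than the expected 2 to 3 N. Turning the tool 3° with the frame dropped it to 2.1–2.8 N, so the excess was friction in the grip and not the foot pressing on the pad. The foot's shadow also showed it above the pad.
- **Unexplained:** A steady upward force of about 5 N on the tool remained, and I did not track down its cause.
- **Bystanders:** None was touched as far as the pictures and forces show, though I did not re-measure their positions.

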